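# Mix two sizes of clay beads with the stirring stick

### The job

Five large and five small round clay beads lie in the raw-clay bowl, the large on one side and the small on the other: take the wooden stirring stick out of the tool crock and stir them with it, right down on the bottom of the bowl, until they are mixed so that every bead has one of the other size right beside it. Then stand the stick back in the crock. Be gentle: the bowl is unfired, so do not lean on it, shove it along or tip it, touch beads and bowl with the stick only, keep all beads in the bowl, and leave the other things where they are.

Things in the scene. Friction and masses are not known exactly. Their poses are not given: they have to be found in the camera images.
- bowl: Hand-built raw-clay bowl, grey-brown, unfired (cracks if pressed with over 35 N), 0.9 to 1.3 kg, loose on a fixed MDF board 16 mm thick; pushed sideways with more than about 5 N it slides. Outside diameter 192 mm at the rim, 92 mm at the foot, 66 mm high, wall 8 mm. Origin: centre of its underside, z up. The ten beads lie together in its hollow, sorted by size.
- bowl_floor (a point): Lowest point, the middle, of the bowl's inside, 9 mm above its underside. Inside shape: flat out to 24 mm from the middle, then a shallow slope of 12 degrees up to 60 mm from the middle, then a wall that steepens (45, then 70 degrees) to the rim, inner diameter 176 mm, 57 mm above this point. Beads roll down towards the middle.
- crock: Grey-green stoneware tool crock on the table, does not move. Outside diameter 78 mm, inside 68 mm, 88 mm high, inner floor 8 mm up. Origin: centre of its underside, z up. The stirring stick leans out over its -x side; a thin brush, stuck fast against its wall at its +y side and nearly upright, reaches 190 mm high. A clay roll lies on its -y side.
- stick: Wooden stirring stick, 185 mm long, about 50 g, in the crock, leaning about 32 degrees. Lower part: a dowel of 12 mm diameter with a round tip, 100 mm long. Upper part: handle 85 mm long, flat-sided, 18 mm (its x) by 14 mm (its y). Origin: the tip; z runs up along the stick. Its y axis is level: grip the handle across its y faces (14 mm). About 90 mm stand free of the crock's rim.
- stick_tip (a point): The round lower tip of the stick.
- stick_end (a point): Centre of the handle's end face, the stick's upper end, 185 mm from the tip.
- large0: Large round bead of bisque clay (pinkish), a ball of 30 mm diameter with two small dark holes, 28 g. Origin: its centre. It starts on the large beads' side of the bowl.
- small0: Small round bead of the same bisque clay, a ball of 22 mm diameter with two small dark holes, 11 g. Origin: its centre. It starts on the small beads' side of the bowl.
- large1: Large round bead of bisque clay (pinkish), a ball of 30 mm diameter with two small dark holes, 28 g. Origin: its centre. It starts on the large beads' side of the bowl.
- small1: Small round bead of the same bisque clay, a ball of 22 mm diameter with two small dark holes, 11 g. Origin: its centre. It starts on the small beads' side of the bowl.
- large2: Large round bead of bisque clay (pinkish), a ball of 30 mm diameter with two small dark holes, 28 g. Origin: its centre. It starts on the large beads' side of the bowl.
- small2: Small round bead of the same bisque clay, a ball of 22 mm diameter with two small dark holes, 11 g. Origin: its centre. It starts on the small beads' side of the bowl.
- large3: Large round bead of bisque clay (pinkish), a ball of 30 mm diameter with two small dark holes, 28 g. Origin: its centre. It starts on the large beads' side of the bowl.
- small3: Small round bead of the same bisque clay, a ball of 22 mm diameter with two small dark holes, 11 g. Origin: its centre. It starts on the small beads' side of the bowl.
- large4: Large round bead of bisque clay (pinkish), a ball of 30 mm diameter with two small dark holes, 28 g. Origin: its centre. It starts on the large beads' side of the bowl.
- small4: Small round bead of the same bisque clay, a ball of 22 mm diameter with two small dark holes, 11 g. Origin: its centre. It starts on the small beads' side of the bowl.
- clay_roll: Loose roll of raw clay, 46 mm thick, 95 mm long, lying on the table beside the crock. Leave it alone. Origin: under its middle; x along it.
- needle_tool: Potter's needle tool, 9 mm square aluminium handle 105 mm long with a 50 mm needle, lying loose on the board, on the robot's side of the bowl. Leave it alone. Origin: under the handle's middle; the needle points to +y.

How it is judged:
By the outcome, as a careful person would: the job done as asked, in the order asked, and still so for the second after the job is handed in, with the robot touching nothing.
It also fails if it takes over 67 s, if anything falls off the work surface, if the arm or the gripper's body presses on something with over 40 N, if the wrist force passes 120 N, or if a joint passes its speed limit or range.

### The arm

A 7-joint arm with a two-finger parallel gripper is mounted at the origin on the work surface. World frame = base frame: x ahead of the robot, y to its left, z up, the work surface at z = 0. Lengths are in m, angles in rad, forces in N, time in s.
With the tool pointing down it reaches from about 0.35 to 0.9 m from the base axis. Payload 19.9 kg.
Tool frame: the origin (TCP) lies between the finger pads; the fingertips stand 19 mm ahead of it and the grasp point (between the pads) is the TCP; z points along the fingers, y is the line along which they close (so a half turn about z gives the same grasp; the last joint's range is limited). The gripper opens to 94 mm and grips with 3 to 60 N. Pads are 16 mm wide; open, the fingers measure 119 mm over their backs; the gripper's body (75 mm by 177 mm) begins 78 mm behind the grasp point.
Start: joints at [1.099, 0.417, -0.01, 1.614, 0.005, 1.111, -0.053], TCP at [0.26, -0.568, 0.224] pointing down, gripper open.
Joint ranges: [-2.81, 2.81], [-0.39, 2.02], [-1.27, 1.25], [0.06, 2.57], [-1.19, 4.33], [0.19, 2], [-2.82, 2.82]. Speed limits (rad/s): [1.89, 1.89, 2.39, 2.39, 3.01, 3.01, 3.01].

### API

Orientations are given as a 3x3 rotation matrix whose columns are the frame's x, y, z axes.
In Python, from rig import robot gives the robot as it stands. Calls block until the motion is done:
- robot.move_ptp(position, orientation): joint-space move of the TCP to a pose.
- robot.move_linear(position, velocity=0.15, frame=None, threshold=None): straight line of the TCP; frame=None keeps the orientation; velocity is the mean speed in m/s. With threshold (N) it stops when the force on the tool has changed by that much, and returns True; else False.
- robot.goto_joints(angles): joint-space move.
- robot.gripper_to(opening): finger opening in m; the grip force is fixed at half the most; returns when the fingers have stopped.
- robot.pause(seconds).
- robot.ik(position, orientation): joint angles nearest the present ones, or None.
- robot.get_state(): the state.
- robot.grab_frame(name): name is "side" or "top"; returns the picture (420x560x3 uint8, red, green, blue); there is no depth.
- robot.camera_info(name): a dict with "fx", "fy", "cx", "cy" (pixels), "rvec" (rotation vector, rad) and "tvec" (3), from world to camera coordinates, as OpenCV has them. Camera axes: x right, y down, z forward; pixel columns grow to the right and rows downward; lengths in m; the calibration is good to about 2 mm. A picture is of the moment at which its call begins. camera_info takes no time and is no camera call.
A pose or a line that the arm cannot do raises robot.PlanningError and nothing moves.
- robot.sign_off(): hands the job in; it is judged then, once.
The state is a dict: "time": time; "qpos": joint angles; "joint_vel": joint speeds; "effort": joint torques, N m; "ee_pos": TCP position; "tool_rot": TCP orientation; "force": force on the tool from outside, world axes, zero at the start; "moment": the same for the moment, N m; "opening": finger opening in m; "grasp_force": force on a finger pad.
Only numpy, scipy, OpenCV 4.12 (cv2) and the standard library are available. Lean on these libraries where they do the work, as an engineer would, in place of code of your own. Each camera call takes 0.05 s, during which the arm holds its last target. There are 200 camera calls.

## Working session

There is one attempt and no reset: what is moved stays moved. The work goes in short steps, each a Python script; the robot and the scene stay as the last script left them, time stands still between calls to the robot, and variables do not carry over. Pictures are saved under pics/ and viewed, at most 10 in all, crops included, and the job is handed in when it is done.

```bash
ls; mkdir -p pics
python3 - <<'E'
from rig import robot
import cv2
for n in("side","top"):
    cv2.imwrite(f"pics/{n}0.png",robot.grab_frame(n)[:,:,::-1]); print(robot.camera_info(n))
s=robot.get_state();print(s["time"],s["ee_pos"],s["tool_rot"])
E
```

```text
pics
{'fx': 456.0504144971283, 'fy': 456.0504144971283, 'cx': 278.74548895786916, 'cy': 208.45455623070043, 'rvec': array([ 2.0489198 , -0.64118605,  0.38467473]), 'tvec': array([-0.48334345,  0.25025974,  0.5485481 ])}
{'fx': 484.8353878294004, 'fy': 484.8353878294004, 'cx': 279.582223671875, 'cy': 201.24320567003187, 'rvec': array([ 2.07357041, -2.15787372,  0.22678809]), 'tvec': array([-0.0092834 ,  0.59499306,  0.99237159])}
0.1 [ 0.26030319 -0.56784746  0.22387528] [[ 9.09030099e-01  4.16730098e-01 -5.51979376e-04]
 [ 4.16730456e-01 -9.09029531e-01  1.01909773e-03]
 [-7.70768591e-05 -1.15641712e-03 -9.99999328e-01]]
```

View pics/side0.png

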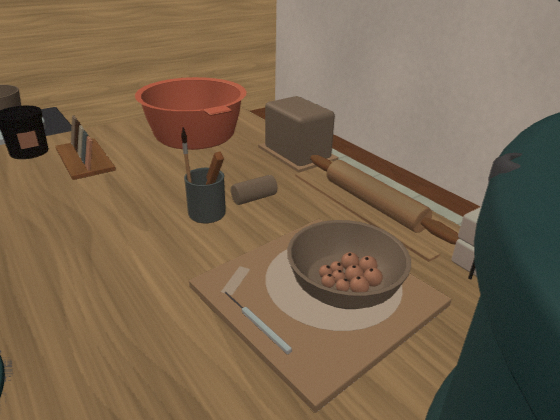

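View pics/top0.png

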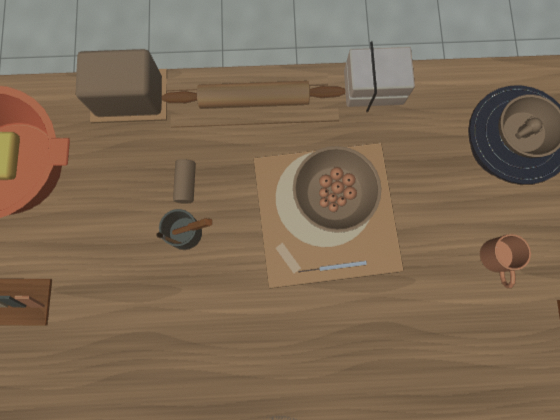

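The side view shows the crock at (206,195), the stick end at about (218,156), the brush top at (184,130) and the bowl rim centred at about (348,255). In the top view the bowl rim is centred at about (337,190), the crock at about (180,229), the stick end at about (210,223) and the brush top at about (160,235). World x points up in the top image and y points left.

```bash
cat > h.py <<'E'
import numpy as np, cv2
from rig import robot
def cam(n):
    c=robot.camera_info(n);K=np.array([[c["fx"],0,c["cx"]],[0,c["fy"],c["cy"]],[0,0,1]])
    R=cv2.Rodrigues(c["rvec"])[0];return K,R,np.array(c["tvec"])
def ray(n,p):
    K,R,t=cam(n);d=R.T@np.linalg.solve(K,[p[0],p[1],1]);return -R.T@t,d/np.linalg.norm(d)
def plane(n,p,z):
    o,d=ray(n,p);return o+d*(z-o[2])/d[2]
def tri(ps,pt):
    (a,u),(b,v)=ray("side",ps),ray("top",pt)
    s=np.linalg.lstsq(np.c_[u,-v],b-a,rcond=None)[0];P,Q=a+u*s[0],b+v*s[1]
    return (P+Q)/2,np.linalg.norm(P-Q)
def proj(n,X):
    K,R,t=cam(n);q=K@(R@np.array(X)+t);return q[:2]/q[2]
E
python3 - <<'E'
from h import *
S=cv2.imread("pics/side0.png");T=cv2.imread("pics/top0.png")
def crop(I,x,y,w,h): return cv2.resize(I[y:y+h,x:x+w],(400,300),interpolation=cv2.INTER_CUBIC)
m=np.vstack([np.hstack([crop(S,160,120,120,90),crop(T,140,185,100,75)]),np.hstack([crop(S,280,215,140,105),crop(T,280,138,120,90)])])
cv2.imwrite("pics/c0.png",m)
# orange stick mask
for n,I,(x,y,w,h) in(("side",S,(195,145,40,40)),("top",T,(165,210,55,40))):
    H=cv2.cvtColor(I,cv2.COLOR_BGR2HSV)[y:y+h,x:x+w]
    mk=((H[...,0]<13)&(H[...,1]>140)).astype(np.uint8)
    c=max(cv2.findContours(mk,0,1)[0],key=cv2.contourArea)
    print(n,cv2.contourArea(c),cv2.boxPoints(cv2.minAreaRect(c))+[x,y])
print("bowl",plane("top",(337,190),.082),"crock",plane("top",(180,229),.088),"end",tri((218,156),(210,223)),"brush",tri((184,130),(160,235)))
E
```

```text
side 216.0 [[204.70000076 181.90000153]
 [215.20000076 150.39999962]
 [224.20000076 153.40000153]
 [213.70000076 184.90000153]]
top 18.5 [[205. 219.]
 [211. 219.]
 [211. 225.]
 [205. 225.]]
bowl [ 0.60961631 -0.15662214  0.082     ] crock [0.53758927 0.17785    0.088     ] end (array([0.5336663 , 0.10478314, 0.16678848]), np.float64(0.001928821375412931)) brush (array([0.51215611, 0.19512445, 0.18914552]), np.float64(0.0009592643138973437))
```

View pics/c0.png

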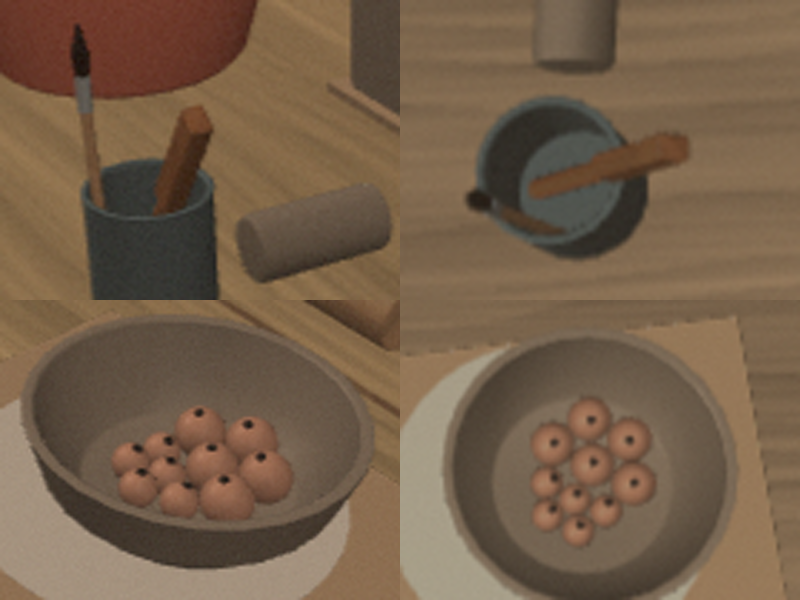

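```bash
cat >> h.py <<'E'
end=tri((218.8,156),(209.5,222.3))[0]
crock=plane("top",(178,227.8),.088)
bowl=plane("top",(337,190.3),.082); bowl[2]=.016
tip=plane("top",(173,232.2),.014)
E
python3 - <<'E'
from h import *
print("end",end,"crock",crock,"bowl",bowl,tri((349,256.5),(337,190.3)),"tip",tip)
d=end-tip;L=np.linalg.norm(d);print("L",L,"tilt",np.degrees(np.arccos(d[2]/L)))
print("crock proj side",proj("side",crock),"tip-crock r",np.hypot(*(tip-crock)[:2]))
s=d/L
for sg in(1,-1):
    y=sg*np.cross([0,0,1],s);y/=np.linalg.norm(y);R=np.c_[np.cross(y,-s),y,-s]
    p=end-.040*s
    for k in(0,.05,.1,.15): print(sg,k,p+k*s,np.round(robot.ik(p+k*s,R),2) if robot.ik(p+k*s,R) is not None else None)
    z=np.array([0,0,-1.]);Rv=np.c_[np.cross(y,z),y,z]
    q=robot.ik([bowl[0],bowl[1],.17],Rv);print("bowl",None if q is None else np.round(q,2))
E
```

```text
end [0.53545886 0.10574978 0.16591161] crock [0.54029264 0.18203388 0.088     ] bowl [ 0.60895782 -0.15657965  0.016     ] (array([ 0.61061782, -0.15769186,  0.07953091]), np.float64(0.0026052940534352915)) tip [0.54266163 0.20814017 0.014     ]
L 0.18333796087557894 tilt 34.04605257078957
crock proj side [204.35331991 177.56473734] tip-crock r 0.026213557490841907
1 0 [0.53703034 0.12808894 0.13276809] [ 0.55  0.52 -0.64  1.96 -0.44  0.75  0.23]
1 0.05 [0.535066   0.10016499 0.17419748] [ 0.61  0.45 -0.65  1.93 -0.44  0.86  0.24]
1 0.1 [0.53310166 0.07224105 0.21562688] [ 0.68  0.4  -0.66  1.89 -0.43  0.97  0.24]
1 0.15 [0.53113731 0.0443171  0.25705627] [ 0.76  0.35 -0.7   1.84 -0.42  1.08  0.24]
bowl [ 0.53  0.51 -0.44  1.64  0.25  1.04 -0.06]
-1 0 [0.53703034 0.12808894 0.13276809] [ 0.13  0.44 -0.12  1.97 -0.75  0.86 -2.65]
-1 0.05 [0.535066   0.10016499 0.17419748] [ 0.16  0.38 -0.09  1.94 -0.71  0.96 -2.68]
-1 0.1 [0.53310166 0.07224105 0.21562688] [ 0.19  0.32 -0.06  1.91 -0.67  1.06 -2.7 ]
-1 0.15 [0.53113731 0.0443171  0.25705627] [ 0.22  0.28 -0.03  1.86 -0.64  1.17 -2.72]
bowl [-0.51  0.74  1.08  1.68 -0.7   1.17 -2.45]
```

```bash
cat >> h.py <<'E'
s=(end-tip)/np.linalg.norm(end-tip)
yl=np.cross([0,0,1],s);yl/=np.linalg.norm(yl);Rg=np.c_[np.cross(yl,-s),yl,-s]
Rv=np.c_[np.cross(yl,[0,0,-1.]),yl,[0,0,-1.]]
pg=end-.040*s
def st(msg=""):
    q=robot.get_state();print(msg,round(q["time"],2),np.round(q["ee_pos"],4),"F",np.round(q["force"],2),"op",round(q["opening"],4),"g",np.round(q["grasp_force"],1))
E
python3 - <<'E'
from h import *
robot.gripper_to(.045)
robot.move_ptp(pg+.07*s,Rg);st("app")
robot.move_linear(pg,.12,threshold=6);st("at")
cv2.imwrite("pics/g.png",np.hstack([cv2.resize(robot.grab_frame("side")[100:250,130:330,::-1],(400,300)),cv2.resize(robot.grab_frame("top")[160:310,110:310,::-1],(400,300))]))
E
```

```text
app 3.52 [0.5345 0.0882 0.1907] F [-0.29 -0.16  0.6 ] op 0.045 g 0.0
at 4.25 [0.5374 0.1277 0.1331] F [ 0.15  0.16 -0.11] op 0.0445 g 0.0
```

View pics/g.png

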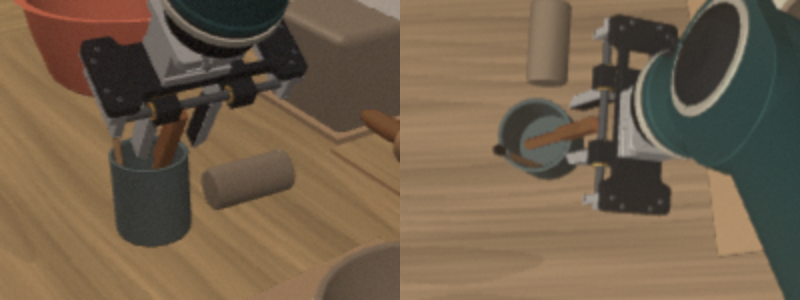

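Both views show the handle between the fingers, clear of the crock, brush and clay roll. Next I close, draw the stick out and go to above the bowl.

Run:
```python
from h import *
for nm,z,pts in(("L",.042,[(589,417),(552,443),(629,439),(592,463),(634,483)]),("S",.037,[(547,482),(574,499),(547,514),(606,510),(578,529)])):
    for p in pts: print(nm,np.round((plane("top",(280+(p[0]-400)/3.333,138+(p[1]-300)/3.333),z)-bowl)[:2]*1000),end=" ")
print()
robot.gripper_to(.0);st("grip")
robot.move_linear(pg+.14*s,.15);st("up")
robot.move_ptp([bowl[0],bowl[1],.275],Rv);st("over")
cv2.imwrite("pics/o.png",cv2.resize(robot.grab_frame("side")[90:330,230:550,::-1],(800,600)))
```

```text
L [49. -7.] L [32. 19.] L [ 32. -33.] L [17. -7.] L [  2. -34.] S [ 6. 23.] S [-6.  6.] S [-16.  24.] S [-15. -15.] S [-27.   4.] 
grip 4.93 [0.5371 0.1281 0.1328] F [-0.09 -0.53  0.03] op 0.0141 g 30.0
up 6.02 [0.5312 0.0504 0.2482] F [-0.56  0.44 -0.67] op 0.0139 g 30.0
over 6.91 [ 0.6085 -0.1553  0.2741] F [-0.66 -0.25 -0.13] op 0.0138 g 30.0
```

View pics/o.png

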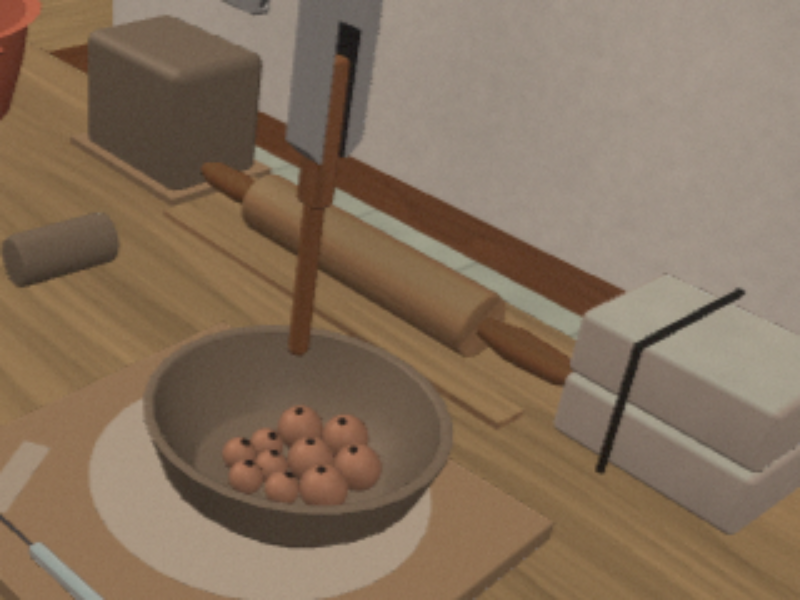

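Run:
```python
from h import *
tcp=robot.get_state()["ee_pos"]; obs=np.array([349.2,230.4])
p0=proj("side",tcp-[0,0,.145]);print("exp tip",p0,"obs",obs)
for a in np.eye(3)[:2]: print(proj("side",tcp-[0,0,.145]+.01*a)-p0)
for dz in(-.01,): print("z",proj("side",tcp-[0,0,.145]+[0,0,dz])-p0)
```

```text
exp tip [349.34239992 229.9046469 ] obs [349.2 230.4]
[ 4.91737903 -2.09029674]
[-4.55836333 -3.12223542]
z [-0.67236343  5.51063732]
```

The stick is firmly held and nearly upright, with its tip at crop pixel (298,351), within 1 mm of directly below the TCP. I'll touch down on a bead-free spot, then stir.

```bash
cat >> h.py <<'E'
def fl(r): return max(0,r-.024)*np.tan(np.radians(12))
def at(x,y,z): return [bowl[0]+x,bowl[1]+y,z]
E
python3 - <<'E'
from h import *
x,y=-.038,-.022
robot.move_linear(at(x,y,.275),.15)
robot.move_linear(at(x,y,.185),.12,threshold=4);st("in")
hit=robot.move_linear(at(x,y,.166),.02,threshold=2.0);st(f"down {hit}")
z=robot.get_state()["ee_pos"][2]
print("floor-tcp zero", z-fl(np.hypot(x,y)),"expected",.17)
robot.move_linear(at(x,y,z+.0025),.03);st()
E
```

```text
in 8.3 [ 0.5714 -0.1785  0.1857] F [-0.25 -0.29 -0.33] op 0.014 g 30.0
down True 8.78 [ 0.5711 -0.1787  0.1794] F [-0.48  0.34  6.3 ] op 0.0134 g 30.0
floor-tcp zero 0.1751397574923957 expected 0.17
 9.03 [ 0.571  -0.1786  0.1819] F [ 0.85  0.98 -0.75] op 0.0138 g 30.0
```

Run:
```python
from h import *
cv2.imwrite("pics/d.png",cv2.resize(robot.grab_frame("side")[195:315,270:430,::-1],(800,600),interpolation=cv2.INTER_CUBIC))
b=bowl+[0,0,.009];print(proj("side",b), "tip",proj("side",robot.get_state()["ee_pos"]-[0,0,.145]))
```

```text
[343.55193889 283.65821146] tip [335.43430452 295.06129515]
```

View pics/d.png

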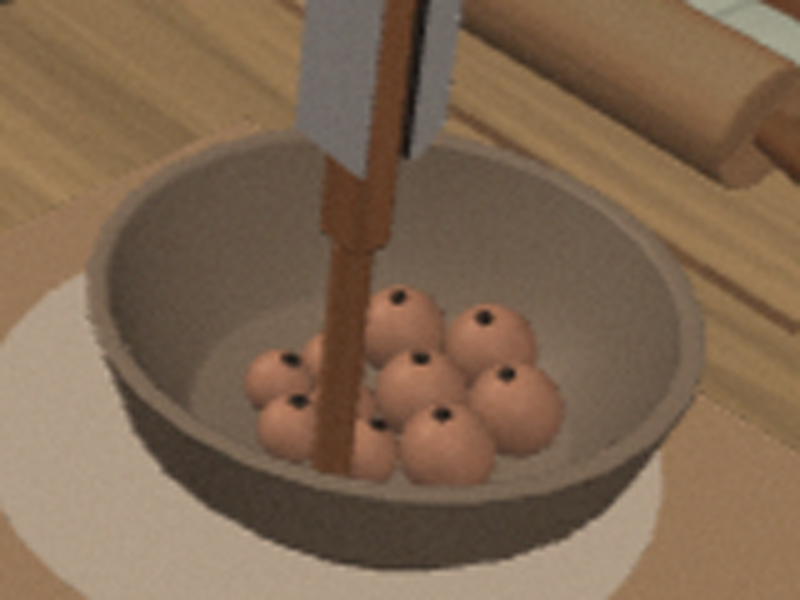

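The stick is in the bowl beside the small beads, with its tip hidden behind the front rim at about crop (333,472), and no beads have shifted. I'll plough to the middle, probe the flat floor there, then stir.

Run:
```python
from h import *
d=plane("top",(280+184/3.333,138+182/3.333),.033)-bowl;print("disc centre off",d[:2])
print(robot.move_linear(at(0.002,-.002,.1775),.07,threshold=4));st("mid")
hit=robot.move_linear(at(0.002,-.002,.166),.02,threshold=1.5);st(f"down {hit}")
z=robot.get_state()["ee_pos"][2]
robot.move_linear(at(0.002,-.002,z+.002),.03);st()
```

```text
disc centre off [ 0.00601926 -0.00221006]
False
mid 9.87 [ 0.6109 -0.1586  0.1774] F [ 0.11  0.07 -0.63] op 0.0137 g 30.0
down True 10.21 [ 0.6109 -0.1589  0.1737] F [-1.27 -0.04  6.34] op 0.0142 g 30.0
 10.46 [ 0.6109 -0.1587  0.1757] F [-0.85 -0.08 -0.46] op 0.0135 g 30.0
```

```bash
cat >> h.py <<'E'
bowl[0]+=.005
Z0=.1747
def stir(pts,v=.1,th=5):
    F=0;n=0
    for x,y in pts:
        n+=bool(robot.move_linear(at(x,y,Z0+fl(np.hypot(x,y))),v,threshold=th))
    st(f"stirred, stops {n}")
def pol(angs,r): return [(r*np.cos(np.radians(a)),r*np.sin(np.radians(a))) for a in angs]
def look(name):
    S=robot.grab_frame("side")[215:315,280:420,::-1];T=robot.grab_frame("top")[138:238,270:410,::-1]
    cv2.imwrite(f"pics/{name}.png",np.hstack([cv2.resize(i,(400,286),interpolation=cv2.INTER_CUBIC) for i in(S,T)]))
E
python3 - <<'E'
from h import *
stir(pol([0,144,288,72,216,0],.034)+pol([60,120,180,240,300],.026)+pol([150,0],.03))
look("s1")
E
```

```text
stirred, stops 7 16.44 [ 0.6451 -0.1575  0.1754] F [-2.02 -0.2   6.05] op 0.0141 g 30.0
```

View pics/s1.png

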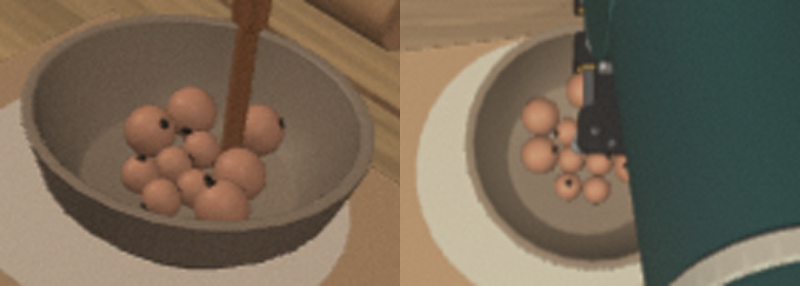

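The larges now sit around the smalls, and the bowl has not moved: the rim still spans 22–374 in the side crop. The smalls at crop (160,197) and (140,172) are still a bit apart from the larges. The tip brushed the slope, so I'll stir another round slightly higher and then lift out for a clear look.

```bash
sed -i 's/^Z0=.*/Z0=.1758/' h.py
cat >> h.py <<'E'
def lift():
    q=robot.get_state()["ee_pos"];robot.move_linear([q[0],q[1],.29],.2);robot.move_linear([.52,.06,.29],.3)
E
python3 - <<'E'
from h import *
stir(pol([200,60,300,170],.034)+pol([250,330,50,130],.026)+pol([280,100,220,20],.034))
lift();st();look("s2")
E
```

```text
stirred, stops 2 23.32 [ 0.6456 -0.1452  0.1778] F [-0.35 -0.52  0.16] op 0.014 g 30.0
 24.98 [0.5206 0.0584 0.2895] F [ 0.5  -0.39 -1.22] op 0.0139 g 30.0
```

View pics/s2.png

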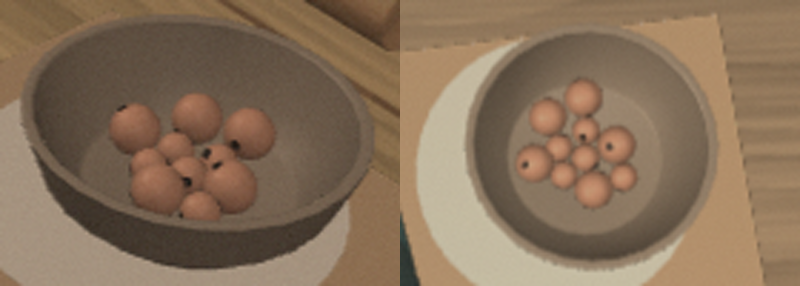

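The beads are mixed: in the top crop every large (547,116), (583,97), (617,144), (533,163), (594,188) has a small at about contact distance (29–35 px), and every small a large. The bowl centre is still at x=337 px, so it hasn't moved. Next I put the stick back.

Run:
```python
from h import *
robot.move_ptp(pg+.14*s,Rg);st("above")
robot.move_linear(pg+.03*s,.12,threshold=6);st("in")
print(robot.move_linear(pg+.001*s,.05,threshold=4));st("low")
robot.gripper_to(.045);robot.pause(.3)
robot.move_linear(pg+.09*s,.12);st("out")
robot.move_ptp([.42,-.02,.3],Rv);robot.pause(.3);st("away")
S=robot.grab_frame("side")[:,:,::-1];T=robot.grab_frame("top")[:,:,::-1]
cv2.imwrite("pics/e.png",np.vstack([np.hstack([cv2.resize(i,(400,300),interpolation=cv2.INTER_CUBIC) for i in(S[120:225,160:300],T[170:275,130:270])]),np.hstack([cv2.resize(i,(400,300),interpolation=cv2.INTER_CUBIC) for i in(S[215:320,280:420],T[138:243,270:410])])]))
```

```text
above 25.76 [0.5317 0.0493 0.2486] F [-0.5   0.71 -0.66] op 0.0137 g 30.0
in 26.82 [0.5362 0.1111 0.1581] F [ 0.59  0.02 -1.09] op 0.014 g 30.0
False
low 27.56 [0.537  0.1275 0.1336] F [ 0.24  0.3  -1.07] op 0.0138 g 30.0
out 29.42 [0.5332 0.0782 0.2069] F [ 0.87 -0.81 -0.21] op 0.0451 g 0.0
away 30.45 [ 0.4201 -0.0201  0.2991] F [-0.67  0.35  0.66] op 0.0451 g 0.0
```

View pics/e.png

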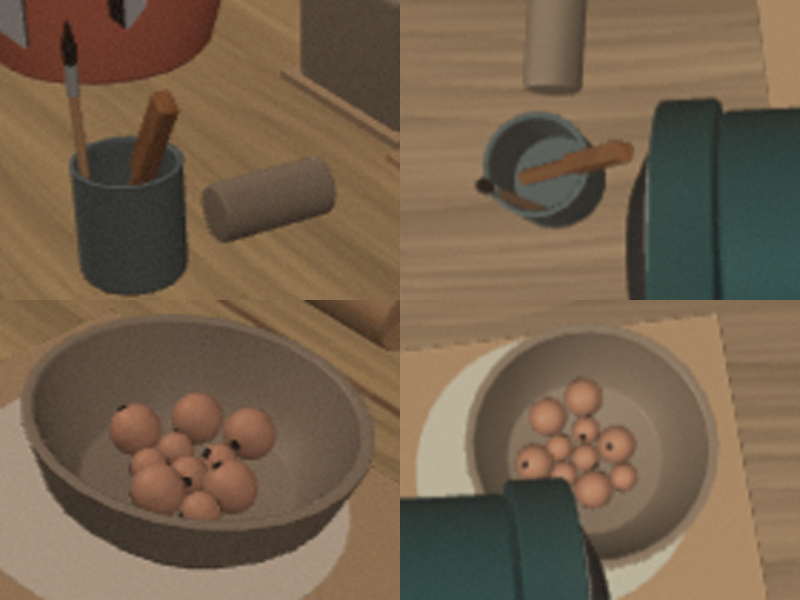

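The stick leans in the crock as before (end at crop (165,105)), the brush and clay roll are where they were, and the beads are still mixed in the bowl. The robot is clear of everything.

```bash
python3 -c "
from rig import robot
print(robot.sign_off())"
```

```text
the job is handed in; nothing more can be done
None
```

I stirred the beads until every one had a bead of the other size beside it, stood the stick back in the crock, and handed the job in at about 30 s; the bowl did not visibly move, though the tip touched its floor a few times at about 6 N.

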